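# Draw the heat-sink bar out of the rack and lay it on the board's brackets

### The job

Take the finned heat-sink bar out of the bar rack: lift its nose end over the lip, with its tail still under the strap, and draw it out endwise. Then lay it, fins up, into the two brackets on the board carrier, down on both seats and centred so that both ends stick out about equally; set it down, do not drop it. Leave the plain bar and everything else on the bench where they are.

Things in the scene. Friction and masses are not known exactly. Their poses are not given: they have to be found in the camera images.
- fin_center (a point): centre (half-way up) of the finned heat-sink bar: aluminium extrusion 180 long, 28 wide, 16 high, flat underneath, five thin fins along its whole length on top; about 0.13 kg. Axes: y along the bar (its -y end, the nose, starts at the rack's open side, 2 from the lip), x across the 28 width, z up. It starts in either of the rack's two lanes, flat on the rib
- fin_nose (a point): middle of the finned bar's underside edge at its nose end, 90 from the centre along the bar's -y
- fin_tail (a point): middle of the finned bar's underside edge at its tail end, 90 from the centre along the bar's +y
- plain_bar: the other bar: plain smooth solid aluminium, also 180 x 28 x 16, lying in the other lane; origin at the centre of its underside; to be left where it is
- rack: grey bar rack fixed to the table, 250 (x) by 212 (y), base 6 thick (all in mm); origin at the centre of its underside, z up. Two lanes along y, open at the -y side, at x = -45 and +45: each a rib 14 wide, top at z = 30, on which the bar lies (24 free below the bar's overhanging sides). Back wall: inner face y = 92, 62 high. From y = 10 to 92 side cheeks up to z = 58, 2 clear of the bar each side
- rack_lip (a point): point midway between the two lanes' lips, level with their tops (rack x 0, y -96, z 44). Each lip is an upright steel stop at the -y end of its rib, at x = -45 and +45, 16 wide, 8 thick (y = -100 to -92), 14 higher than the rib
- rack_strap (a point): middle of the underside of the keeper strap (rack x 0, y 25, z 58), a steel strip across both lanes from y = 10 to 40, 12 above a lying bar: too low to lift the bar level over the lip. Sloped up to the nose by 0.08 to 0.14 rad about the lower edge of its tail, the bar clears lip and strap and can be drawn out along its own sloping axis
- rack_light (a point): middle of the underside of the light bar (rack x 0, y -52, z 148), which crosses above both lanes from y = -70 to -35, up to z = 172, on posts at x = -118 and +118. Only the first 20 of the bars' nose ends is open from straight above: to take one, the gripper must lean about 40 degrees out towards the rack's -y
- carrier: black board carrier fixed to the table, 110 (x) by 130 (y), base 8 thick (all in mm), a green circuit board on it; origin at the centre of its underside, z up. Two steel brackets at y = -36 and +36 (each 16 long, 48 wide) hold the bar along the carrier's y: seats at z = 30, between cheeks 33 apart that stand to z = 40 and flare open up to z = 49. The bar then has 46 free beyond each bracket
- meter: bystander, to be left alone: black hand-held multimeter lying flat, 85 x 165 x 42; origin at the centre of its underside
- module_a: bystander, to be left alone: relay board, 100 x 150 x 38, green board with a row of black relays; origin at the centre of its underside
- module_b: bystander, to be left alone: second relay board, the same; origin at the centre of its underside
- driver: bystander, to be left alone: black-handled screwdriver lying on the table, 190 long; origin on the table midway along it
- spool: bystander, to be left alone: grey spool standing on its flange, 60 diameter, 42 high; origin at the centre of its underside
- adapter: bystander, to be left alone: black plug-in power adapter, 55 x 82 x 34; origin at the centre of its underside
- jar: bystander, to be left alone: clear jar with black cap, 60 diameter, 80 high; origin at the centre of its underside
There are look-alikes about, which are no part of the job. Leave any orange or red look-alike of the carrier alone.

How it is judged:
By the outcome, as a careful person would: the job done as asked, in the order asked, and still so for the second after the job is handed in, with the robot touching nothing.
It also fails if it takes over 45 s, if anything falls off the work surface, if the arm or the gripper's body presses on something with over 40 N, if the wrist force passes 120 N, or if a joint passes its speed limit or range.

### The arm

A 6-joint arm with a two-finger parallel gripper is mounted at the origin on the work surface. World frame = base frame: x ahead of the robot, y to its left, z up, the work surface at z = 0. Lengths are in m, angles in rad, forces in N, time in s.
With the tool pointing down it reaches from about 0.35 to 0.975 m from the base axis. Payload 4.9 kg.
Tool frame: the origin (TCP) lies on the centre line of the jaws, within the pads' length; the fingertips stand 14 mm ahead of it and the grasp point (between the pads) lies 5 mm behind it; z points along the fingers, y is the line along which they close (so a half turn about z gives the same grasp; the last joint's range is limited). The gripper opens to 85 mm and grips with 20 to 120 N. Pads are 22 mm wide; open, the fingers measure 114 mm over their backs; the gripper's body (76 mm by 85 mm) begins 54 mm behind the grasp point. The pads swing forward as they close: fully open they stand 13 mm farther back than shut.
Start: joints at [0.993, 0.053, 1.613, -0, 1.476, -0.119], TCP at [0.277, 0.56, 0.245] pointing down, gripper open.
Joint ranges: [-3.01, 3.01], [-1.01, 2.22], [0.06, 2.58], [-1.02, 4.17], [0.09, 2.62], [-3.14, 3.14]. Speed limits (rad/s): [2.57, 2.57, 3.14, 3.14, 3.14, 3.14].

### API

Orientations are given as a unit quaternion [w, x, y, z].
In Python, from plant import * gives the robot as it stands.
- The arm moves only by the tool send_rows, never from a script. Its argument "steps" is a list of rows, each an object with "translation": the shift along the tool's x, y, z in cm, a list of three; "delta_rot": the turn, a rotation vector about the tool's x, y, z in rad, a list of three; "jaw": the finger opening in cm, from 0 to 8.54. In form: [{"translation": [dx, dy, dz], "delta_rot": [rx, ry, rz], "jaw": jaw}, ...]. A call has exactly 8 rows; each row is the pose to reach, as a shift and turn from the pose commanded when the call began, along the tool's axes at that moment; what a row does not reach only later rows make up. A row lasts 1/10 s, in which the tool goes at most 50 mm and 8.59 degrees, less where a joint would pass 70% of its speed; a pose out of reach is approached as far as the arm can. A call with a gripper value outside its range is refused whole. The fingers move at their own pace and stop on an object; the grip force is fixed at half the most. Time passes only in rows, so rows that repeat a pose let the fingers close, or fill a call up. It gives the time, the measured TCP pose, the force, the opening and the grip force at its end, in the units of the state.
- state(): the state, without advancing time (a new reading comes with each control period).
- grab_frame(name): name is "side" or "top" or "wrist"; returns a dict with "pixels" (400x640x3 uint8, blue, green, red), "range_z" (400x640 float32, m along the optical axis (not along the pixel's ray), 0 where there is no reading), "fx", "fy", "cx", "cy" (pixels), "rvec" (rotation vector, rad) and "tvec" (3), from world to camera coordinates, as OpenCV has them. Camera axes: x right, y down, z forward; pixel columns grow to the right and rows downward; lengths in m; the calibration is good to about 2 mm. A picture is of the moment at which its call begins.
- job_done(): hands the job in; it is judged then, once.
The state is a dict: "time": time; "joint_pos": joint angles; "joint_vel": joint speeds; "joint_efforts": joint torques, N m; "tool_pos": TCP position; "tool_rot": TCP orientation; "contact_force": force on the tool from outside, world axes, zero at the start; "ft_torque": the same for the moment, N m; "gripper_width": opening from 0.0 (shut) to 1.0 (fully open); "grasp_force": force on a finger pad.
Only numpy, scipy, OpenCV 4.12 (cv2) and the standard library are available. Lean on these libraries where they do the work, as an engineer would, in place of code of your own. Each camera call takes 0.05 s, during which the arm holds its last target. There are 200 camera calls.

## Working session

There is one attempt and no reset: what is moved stays moved. The work goes in short steps, Python scripts to look and compute and a tool call to move; the robot and the scene stay as the last step left them, time stands still between calls to the robot, and variables do not carry over. Pictures are saved under pics/ and viewed, at most 10 in all, crops included, and the job is handed in when it is done.

Besides the shell and the picture viewer there is one more tool, called after "Request:" by a JSON object that holds its "name" and its "arguments". send_rows: Moves the arm, as the interface text tells. Its arguments: {"type":"object","properties":{"steps":{"type":"array","items":{"type":"object","properties":{"translation":{"type":"array","items":{"type":"number"}},"delta_rot":{"type":"array","items":{"type":"number"}},"jaw":{"type":"number"}}}}},"required":["steps"]}

```bash
ls; mkdir -p pics; python3 - <<'E'
from plant import *
import cv2,numpy as np
for n in("top","side"):
    f=grab_frame(n);np.savez(n+"0.npz",**f);cv2.imwrite(f"pics/{n}0.png",f["pixels"])
    R=cv2.Rodrigues(np.array(f["rvec"]))[0];print(n,f["fx"],f["cx"],f["cy"],-R.T@np.array(f["tvec"]).ravel(),R.round(2).tolist())
print(state())
E
```

```text
pics
top 475.89492672776373 309.33665132783955 194.50728831324108 [ 0.43279723 -0.07004299  1.60675104] [[-0.03, -1.0, -0.02], [-1.0, 0.03, -0.05], [0.05, 0.01, -1.0]]
side 381.2519827347661 313.77614637477603 200.97450468579908 [ 0.2099141  -0.83775254  1.01132357] [[0.94, -0.34, 0.02], [-0.24, -0.7, -0.68], [0.25, 0.63, -0.74]]
{'time': 0.1, 'joint_pos': array([ 9.92984817e-01,  5.33020142e-02,  1.61417100e+00,  1.72388219e-05,
        1.47598124e+00, -1.18984721e-01]), 'joint_vel': array([-3.06934493e-04, -6.64121177e-04, -3.69254488e-03, -5.37623429e-04,
       -3.41394782e-04, -1.81108612e-05]), 'joint_efforts': array([ 4.57585229e-04, -3.94905889e+01, -3.71362495e+01, -9.94513357e-05,
        3.99443525e-03, -1.19741136e-05]), 'tool_pos': array([0.27650133, 0.5599105 , 0.24417045]), 'tool_rot': array([-3.25834214e-04,  2.27407030e-01,  9.73799351e-01, -8.71953340e-04]), 'contact_force': array([ 0.30423355, -0.1319325 , -0.46095564]), 'ft_torque': array([-0.01327089,  0.01080703, -0.00179446]), 'grasp_force': 0.0, 'gripper_width': 0.9986959235001408}
```

View pics/top0.png

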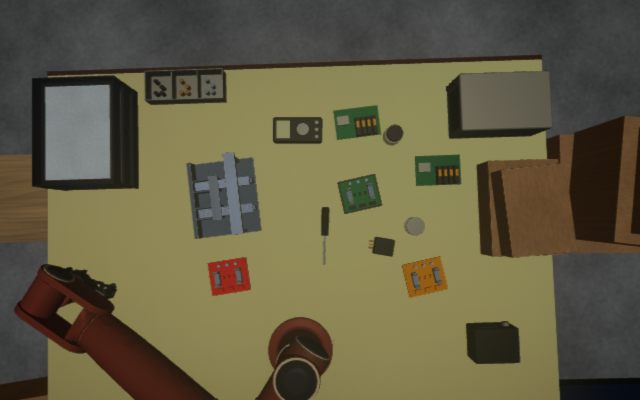

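View pics/side0.png

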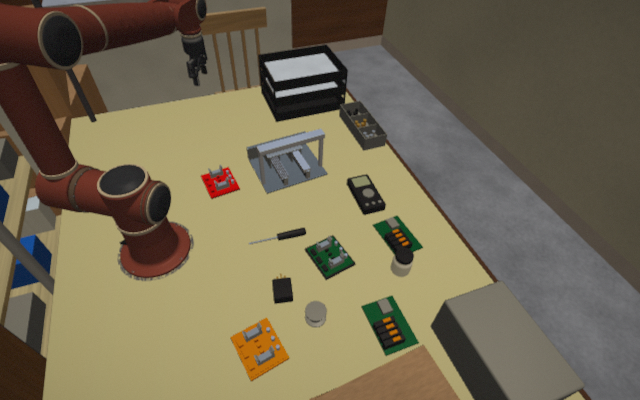

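Top view: the rack is around (224,197) with its open side to the right (world −y), and the green carrier is near (360,193). Red and orange look-alikes are at (229,276) and (425,277). I'll enlarge both targets.

```bash
python3 - <<'E'
import cv2,numpy as np
t=np.load("top0.npz")["pixels"];s=np.load("side0.npz")["pixels"]
r=lambda a,w,h:cv2.resize(a,(w,h),interpolation=cv2.INTER_CUBIC)
A=r(t[145:245,180:270],405,450);B=r(t[165:225,325:395],395,338)
C=r(s[120:200,240:335],400,337)
im=np.zeros((600,800,3),np.uint8)
im[:450,:405]=A;im[:338,405:]=B
im[340:600,405:800]=r(s[125:195,240:340],395,260)
im=np.clip(im*1.5,0,255).astype(np.uint8)
cv2.imwrite("pics/c1.png",im)
E
```

```text
(no output)
```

View pics/c1.png

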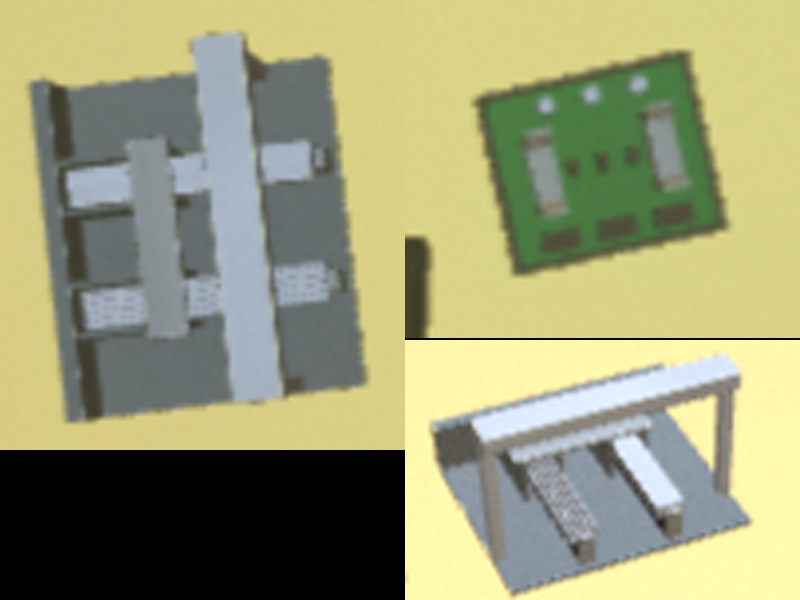

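The finned bar is in the lower (rack −x) lane, with its nose at about crop (328,282). The plain bar is in the upper lane. The carrier brackets lie roughly along world y, slightly turned. Next I'll get world poses by casting rays.

```bash
cat > h.py <<'E'
import cv2,numpy as np
from scipy.spatial.transform import Rotation as Ro
def ray(f,p,z):
    R=cv2.Rodrigues(np.array(f["rvec"]))[0];t=np.array(f["tvec"]).ravel();c=-R.T@t
    p=np.atleast_2d(p).astype(float)
    d=np.c_[(p[:,0]-f["cx"])/f["fx"],(p[:,1]-f["cy"])/f["fy"],np.ones(len(p))]@R
    return c+d*((z-c[2])/d[:,2])[:,None]
def quat(q): return Ro.from_quat(np.roll(q,-1))
def mv(s,pos,R):
    "shift (cm) and turn in tool axes from state s to pose"
    R0=quat(s["tool_rot"]);return (R0.inv().apply(np.array(pos)-s["tool_pos"])*100).round(2),(R0.inv()*R).as_rotvec().round(3)
E
python3 - <<'E'
from h import *
f=dict(np.load("top0.npz"))
A=lambda u,v:(180+u/4.5-.4,145+v/4.5-.4)
o=ray(f,[A(327,57),A(366,382)],.006);print("open edge",o, np.linalg.norm(o[1]-o[0]))
print("fin nose corners top",ray(f,[A(325,264),A(330,300)],.046))
print("plain nose corners top",ray(f,[A(309,141),A(313,178)],.046))
print("light ends",ray(f,[A(193,40),A(245,35),A(235,400),A(282,396)],.172))
im=f["pixels"].astype(int);b,g,r=im[...,0],im[...,1],im[...,2]
m=((r<130)&~((r>1.0*g)&(r>140))).astype(np.uint8);m[:,:330]=0;m[:,390:]=0;m[:168]=0;m[220:]=0
c=max(cv2.findContours(m,0,2)[0],key=cv2.contourArea);q=cv2.boxPoints(cv2.minAreaRect(c))
w=ray(f,q,.008);print(q,w,w.mean(0),np.linalg.norm(w[1]-w[0]),np.linalg.norm(w[2]-w[1]))
d=[w[1]-w[0],w[2]-w[1]];d=max(d,key=np.linalg.norm);print(np.degrees(np.arctan2(d[1],d[0])))
E
```

```text
open edge [[0.64505414 0.14285363 0.006     ]
 [0.40018419 0.11932315 0.006     ]] 0.24599791520898168
fin nose corners top [[0.48783312 0.14251522 0.046     ]
 [0.46144645 0.13946692 0.046     ]]
plain nose corners top [[0.57831196 0.15217537 0.046     ]
 [0.55105606 0.1498596  0.046     ]]
light ends [[0.6374137  0.21120127 0.172     ]
 [0.63970737 0.17591337 0.172     ]
 [0.3940654  0.18784963 0.172     ]
 [0.39583388 0.15624317 0.172     ]]
[[336.3294  181.48233]
 [375.08234 172.87057]
 [382.3294  205.48233]
 [343.57648 214.09409]] [[ 0.55405812 -0.13887938  0.008     ]
 [ 0.57913818 -0.2700165   0.008     ]
 [ 0.46876965 -0.29030432  0.008     ]
 [ 0.44373609 -0.15965209  0.008     ]] [ 0.51142551 -0.21471307  0.008     ] 0.13351387143292484 0.1122176860083586
-79.17288734169405
```

```bash
cat >> h.py <<'E'
def frame(yaw,lean,pitch=0):
    "tool orientation: tool y along rack/carrier x, leaning out to -y; pitch = nose up"
    a=lean-pitch;B=np.array([[0,1,0],[np.cos(a),0,np.sin(a)],[np.sin(a),0,-np.cos(a)]]).T
    return Ro.from_matrix(Ro.from_euler('z',yaw).as_matrix()@B)
RY=np.radians(5.5);L=np.radians(40)
E
python3 - <<'E'
from h import *
from plant import *
s=state();R=frame(RY,L);tz=R.as_matrix()[:,2]
N=np.array([.4755,.142,.039]);uy=np.array([-.096,.995,0])
G=N+.012*uy;pre=G+.005*tz-.13*tz
print(tz,G,pre)
print(mv(s,[.33,.25,.40],R));print(mv(s,pre+[0,0,.08],R));print(mv(s,pre,R))
E
```

```text
[ 0.63982834  0.06160846 -0.76604444] [0.474348 0.15394  0.039   ] [0.39436946 0.14623894 0.13475556]
(array([-18.52, -25.44, -15.54]), array([-0.638, -0.353,  0.973]))
(array([-28.89, -31.86,   2.99]), array([-0.638, -0.353,  0.973]))
(array([-28.89, -31.85,  10.99]), array([-0.638, -0.353,  0.973]))
```

```bash
sed -i 's/\]\]).T$/]])/' h.py
python3 - <<'E'
from h import *
from plant import *
s=state();R=frame(RY,L);tz=R.as_matrix()[:,2]
N=np.array([.4755,.142,.039]);uy=np.array([-.096,.995,0])
G=N+.012*uy;pre=G+.005*tz-.13*tz
print(tz,G,pre)
print(mv(s,[.33,.25,.40],R));print(mv(s,pre+[0,0,.08],R));print(mv(s,pre,R))
E
```

```text
[-0.06160846  0.63982834 -0.76604444] [0.474348 0.15394  0.039   ] [0.48204906 0.07396146 0.13475556]
(array([-18.52, -25.44, -15.54]), array([-0.356,  0.637,  0.972]))
(array([-39.95, -34.46,   3.  ]), array([-0.356,  0.637,  0.972]))
(array([-39.95, -34.44,  11.  ]), array([-0.356,  0.637,  0.972]))
```

Request:
{"name": "send_rows", "arguments": {"steps": [{"translation": [-2,-2,-4],"delta_rot": [-0.04,0.08,0.12],"jaw": 8},{"translation": [-4,-5,-8],"delta_rot": [-0.09,0.16,0.24],"jaw": 8},{"translation": [-6.5,-9,-11],"delta_rot": [-0.13,0.24,0.36],"jaw": 8},{"translation": [-9,-12.5,-13.5],"delta_rot": [-0.18,0.32,0.48],"jaw": 8},{"translation": [-11.5,-16,-15],"delta_rot": [-0.22,0.39,0.6],"jaw": 8},{"translation": [-14,-19,-15.5],"delta_rot": [-0.26,0.47,0.72],"jaw": 8},{"translation": [-16.5,-22.5,-15.5],"delta_rot": [-0.31,0.55,0.84],"jaw": 7},{"translation": [-18.5,-25.4,-15.5],"delta_rot": [-0.35,0.63,0.96],"jaw": 6}]}}

```text
time: 0.9
tool_pos: [0.3301, 0.249, 0.4005]
tool_rot: [-0.251, 0.629, 0.7, 0.229]
contact_force: [0.7, -0.7, 0.4]
gripper_width: 0.705
grasp_force: 0.0
```

```bash
python3 - <<'E'
from h import *
from plant import *
s=state();R=frame(RY,L);tz=R.as_matrix()[:,2]
pre=np.array([.482,.074,.135]);print(s["tool_pos"],s["joint_pos"].round(2),s["gripper_width"])
print(mv(s,pre+[0,0,.10],R));print(mv(s,pre,R))
E
```

```text
[0.33006469 0.24898608 0.4004739 ] [ 0.02 -0.68  2.04  0.71  1.79  0.07] 0.7053464847466144
(array([-25.23,  13.19,   0.63]), array([-0.002,  0.005,  0.01 ]))
(array([-31.62,  13.14,   8.33]), array([-0.002,  0.005,  0.01 ]))
```

Request:
{"name": "send_rows", "arguments": {"steps": [{"translation": [-4,2.1,0.1],"delta_rot": [0,0.005,0.01],"jaw": 5.5},{"translation": [-8.3,4.3,0.2],"delta_rot": [0,0.005,0.01],"jaw": 5.5},{"translation": [-12.5,6.6,0.3],"delta_rot": [0,0.005,0.01],"jaw": 5.5},{"translation": [-16.8,8.8,0.4],"delta_rot": [0,0.005,0.01],"jaw": 5.5},{"translation": [-21,11,0.5],"delta_rot": [0,0.005,0.01],"jaw": 5.5},{"translation": [-25.2,13.2,0.6],"delta_rot": [0,0.005,0.01],"jaw": 5.5},{"translation": [-28.4,13.2,4.5],"delta_rot": [0,0.005,0.01],"jaw": 5.5},{"translation": [-31.6,13.1,8.3],"delta_rot": [0,0.005,0.01],"jaw": 5.5}]}}

```text
time: 1.7
tool_pos: [0.4838, 0.0746, 0.1344]
tool_rot: [-0.253, 0.63, 0.698, 0.228]
contact_force: [-0.7, 0.7, 0.3]
gripper_width: 0.642
grasp_force: 0.0
```

```bash
python3 - <<'E'
from h import *
from plant import *
f=grab_frame("wrist");np.savez("w1.npz",**f);cv2.imwrite("pics/w1.png",f["pixels"])
f2=grab_frame("top");np.savez("t1.npz",**f2)
s=state();print(s["tool_pos"],s["tool_rot"],s["joint_pos"].round(2),s["gripper_width"])
R=cv2.Rodrigues(np.array(f["rvec"]))[0];print(-R.T@np.array(f["tvec"]).ravel(),R[2],f["fx"])
print(mv(s,[.482,.074,.135],frame(RY,L)))
E
```

```text
[0.4774726  0.0768616  0.12851059] [-0.26021528  0.63119806  0.69545558  0.22409497] [-0.33 -0.04  2.03  0.62  1.52 -0.58] 0.6441430789265227
[0.48601687 0.04732214 0.27999313] [-0.03910637  0.39218541 -0.91905456] 278.2783861341815
(array([ 0.17,  0.41, -0.71]), array([-0.017, -0.003, -0.006]))
```

View pics/w1.png

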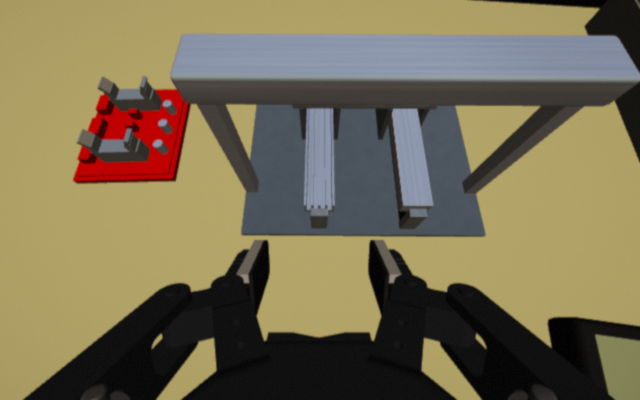

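The wrist view shows the finned bar's nose edge at about (305–334, 208), the lip below it at (319,217), and the rack's front edge at y≈234.

```bash
python3 - <<'E'
from h import *
from plant import *
f=dict(np.load("w1.npz"))
print("fin nose",ray(f,[(305,208),(334,208)],.046),"far",ray(f,[(306,110),(332,110)],.046))
print("plain nose",ray(f,[(402,207),(431,206)],.046))
e=ray(f,[(243,234),(484,235)],.006);print("edge",e,np.degrees(np.arctan2(*(e[1]-e[0])[[1,0]])))
i=f["pixels"];g=cv2.resize(i[95:245,230:500],(800,444),interpolation=cv2.INTER_CUBIC)
cv2.imwrite("pics/w1c.png",g)
s=state();print(s["tool_pos"])
E
```

```text
fin nose [[0.46468092 0.1384035  0.046     ]
 [0.49076706 0.1410694  0.046     ]] far [[0.45226071 0.24971536 0.046     ]
 [0.47975009 0.25253664 0.046     ]]
plain nose [[0.55197115 0.14830338 0.046     ]
 [0.57817069 0.15196321 0.046     ]]
edge [[0.40166189 0.11929068 0.006     ]
 [0.64577151 0.1431567  0.006     ]] 5.583926107273498
[0.4774726  0.0768616  0.12851059]
```

View pics/w1c.png

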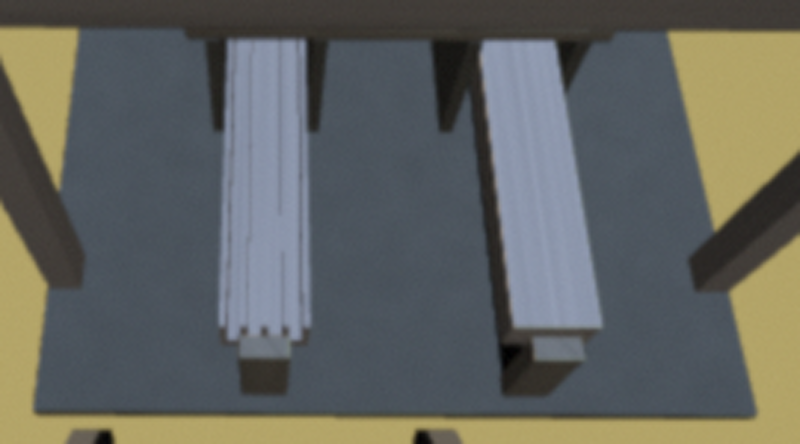

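```bash
python3 - <<'E'
from h import *
from plant import *
f=grab_frame("wrist");s=state();print(s["tool_pos"],s["joint_vel"].round(3),s["time"])
f=grab_frame("wrist");s=state();print(s["tool_pos"],s["joint_vel"].round(3),s["time"])
R=frame(np.radians(5.6),L);tz=R.as_matrix()[:,2];uy=np.array([-.0976,.995,0])
G=np.array([.4775,.1427,.038])+.013*uy+.005*tz
print(G,mv(s,G-.05*tz,R),mv(s,G,R))
E
```

```text
[0.48000196 0.0766453  0.13276705] [ 0.007 -0.071 -0.087  0.025  0.013  0.007] 1.85
[0.48218963 0.07619855 0.13586206] [ 0.005 -0.051 -0.059  0.007 -0.005 -0.002] 1.9
[0.47591757 0.1588336  0.03416978] (array([-0.19,  0.23,  8.11]), array([-0.006,  0.   ,  0.002])) (array([-0.18,  0.26, 13.11]), array([-0.006,  0.   ,  0.002]))
```

Request:
{"name": "send_rows", "arguments": {"steps": [{"translation": [0,0.1,2],"delta_rot": [0,0,0],"jaw": 5.5},{"translation": [-0.1,0.2,4],"delta_rot": [0,0,0],"jaw": 5.5},{"translation": [-0.2,0.2,6],"delta_rot": [0,0,0],"jaw": 5.5},{"translation": [-0.2,0.2,7.2],"delta_rot": [0,0,0],"jaw": 5.5},{"translation": [-0.2,0.2,8],"delta_rot": [0,0,0],"jaw": 5.5},{"translation": [-0.2,0.2,8],"delta_rot": [0,0,0],"jaw": 5.5},{"translation": [-0.2,0.2,8],"delta_rot": [0,0,0],"jaw": 5.5},{"translation": [-0.2,0.2,8],"delta_rot": [0,0,0],"jaw": 5.5}]}}

```text
time: 2.7
tool_pos: [0.4803, 0.125, 0.0741]
tool_rot: [-0.253, 0.63, 0.698, 0.228]
contact_force: [0.9, 0.3, -0.1]
gripper_width: 0.643
grasp_force: 0.0
```

```bash
python3 - <<'E'
from h import *
from plant import *
f=grab_frame("wrist");s=state();print(s["tool_pos"],s["joint_vel"].round(3),s["time"],s["contact_force"])
R=frame(np.radians(5.6),L);tz=R.as_matrix()[:,2];uy=np.array([-.0976,.995,0])
G=np.array([.4775,.1427,.038])+.013*uy+.005*tz
print(mv(s,G,R))
cv2.imwrite("pics/w2.png",f["pixels"]);np.savez("w2.npz",**f)
E
```

```text
[0.48016703 0.12502417 0.07389357] [-0.001  0.002  0.006  0.001 -0.    -0.001] 2.75 [-0.19662606 -0.12816632 -0.08053716]
(array([ 0.07, -0.08,  5.23]), array([-0.003,  0.003,  0.004]))
```

View pics/w2.png

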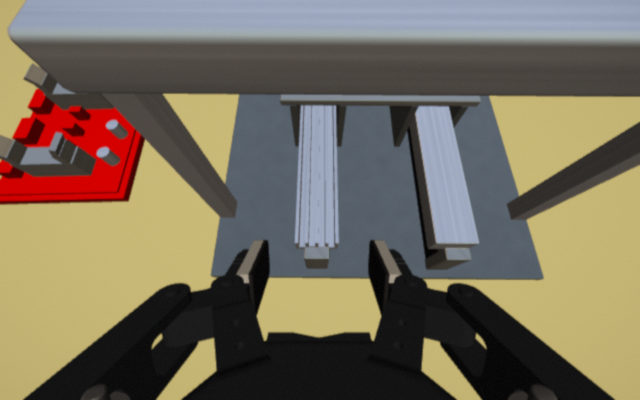

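The jaws (pads at columns 267 and 370) are centred over the bar nose (295–340, row 247). I'll advance and close.

Request:
{"name": "send_rows", "arguments": {"steps": [{"translation": [0,0,1.3],"delta_rot": [0,0,0],"jaw": 5.5},{"translation": [0,0,2.6],"delta_rot": [0,0,0],"jaw": 5.5},{"translation": [0,-0.1,3.8],"delta_rot": [0,0,0],"jaw": 5.5},{"translation": [0.1,-0.1,4.8],"delta_rot": [0,0,0],"jaw": 5.5},{"translation": [0.1,-0.1,5.2],"delta_rot": [0,0,0],"jaw": 5.5},{"translation": [0.1,-0.1,5.2],"delta_rot": [0,0,0],"jaw": 5.5},{"translation": [0.1,-0.1,5.2],"delta_rot": [0,0,0],"jaw": 4},{"translation": [0.1,-0.1,5.2],"delta_rot": [0,0,0],"jaw": 2}]}}

```text
time: 3.55
tool_pos: [0.4755, 0.1591, 0.0343]
tool_rot: [-0.253, 0.63, 0.698, 0.228]
contact_force: [0.6, -2.6, 10.8]
gripper_width: 0.316
grasp_force: 52.1
```

Request:
{"name": "send_rows", "arguments": {"steps": [{"translation": [0,0,0],"delta_rot": [0,0,0],"jaw": 1.5},{"translation": [0,0,0],"delta_rot": [0,0,0],"jaw": 1.5},{"translation": [0,0,0],"delta_rot": [0,0,0],"jaw": 1.5},{"translation": [0,0,0],"delta_rot": [0,0,0],"jaw": 1.5},{"translation": [0,0,0],"delta_rot": [0,0,0],"jaw": 1.5},{"translation": [0,0,0],"delta_rot": [0,0,0],"jaw": 1.5},{"translation": [0,0,0],"delta_rot": [0,0,0],"jaw": 1.5},{"translation": [0,0,0],"delta_rot": [0,0,0],"jaw": 1.5}]}}

```text
time: 4.35
tool_pos: [0.4756, 0.159, 0.0344]
tool_rot: [-0.253, 0.63, 0.698, 0.228]
contact_force: [0.7, -4.2, 6.1]
gripper_width: 0.319
grasp_force: 59.8
```

```bash
python3 - <<'E'
from h import *
from plant import *
s=state();R0=quat(s["tool_rot"])
print(s["tool_pos"],R0.as_matrix().round(3).tolist(),s["contact_force"],s["gripper_width"]*8.54,s["grasp_force"])
# pivot about tail lower edge in tool frame
uy=np.array([-.0976,.995,0]);ux=np.array([.995,.0976,0])
tail=np.array([.4775,.1427,.030])+.180*uy
for th in(.02,.04,.06,.08,.095,.11):
    Q=Ro.from_rotvec(-th*ux);p=tail+Q.apply(s["tool_pos"]-tail)-.0008*uy*min(1,th/.05)
    print(th,mv(s,p,Q*R0))
ax=Ro.from_rotvec(-.11*ux).apply(-uy)
Q=Ro.from_rotvec(-.11*ux);print("axis in tool axes after pitch",(Q*R0).inv().apply(ax))
E
```

```text
[0.47556709 0.15899672 0.03436219] [[-0.078, 0.995, -0.066], [0.764, 0.103, 0.637], [0.641, -0.0, -0.768]] [ 0.74166914 -4.21181551  6.09551296] 2.726276798385389 59.77355360984802
0.02 (array([ 0.19, -0.  , -0.26]), array([ 0.  , -0.02,  0.  ]))
0.04 (array([ 0.39, -0.  , -0.52]), array([ 0.  , -0.04,  0.  ]))
0.06 (array([ 0.61, -0.  , -0.77]), array([ 0.  , -0.06,  0.  ]))
0.08 (array([ 0.84, -0.  , -1.  ]), array([ 0.  , -0.08,  0.  ]))
0.095 (array([ 1.02, -0.  , -1.17]), array([ 0.   , -0.095,  0.   ]))
0.11 (array([ 1.2 , -0.  , -1.33]), array([ 0.  , -0.11,  0.  ]))
axis in tool axes after pitch [-0.76758921 -0.00491434 -0.64057272]
```

Request:
{"name": "send_rows", "arguments": {"steps": [{"translation": [0.19,0,-0.26],"delta_rot": [0,-0.02,0],"jaw": 1.5},{"translation": [0.39,0,-0.52],"delta_rot": [0,-0.04,0],"jaw": 1.5},{"translation": [0.61,0,-0.77],"delta_rot": [0,-0.06,0],"jaw": 1.5},{"translation": [0.84,0,-1.0],"delta_rot": [0,-0.08,0],"jaw": 1.5},{"translation": [1.02,0,-1.17],"delta_rot": [0,-0.095,0],"jaw": 1.5},{"translation": [1.2,0,-1.33],"delta_rot": [0,-0.11,0],"jaw": 1.5},{"translation": [1.2,0,-1.33],"delta_rot": [0,-0.11,0],"jaw": 1.5},{"translation": [1.2,0,-1.33],"delta_rot": [0,-0.11,0],"jaw": 1.5}]}}

```text
time: 5.15
tool_pos: [0.4746, 0.1601, 0.0516]
tool_rot: [-0.215, 0.641, 0.711, 0.193]
contact_force: [0.8, 1.7, -0.2]
gripper_width: 0.319
grasp_force: 59.0
```

```bash
python3 - <<'E'
from h import *
from plant import *
f=grab_frame("side");w=grab_frame("wrist");s=state();print(s["tool_pos"],s["contact_force"],s["ft_torque"],s["gripper_width"]*8.54)
np.savez("s2.npz",**f)
a=cv2.resize(f["pixels"][110:200,240:340],(500,450),interpolation=cv2.INTER_CUBIC)
b=cv2.resize(w["pixels"][60:320,210:383],(300,450),interpolation=cv2.INTER_CUBIC)
cv2.imwrite("pics/l.png",np.clip(np.hstack([a,b])*1.3,0,255).astype(np.uint8))
E
```

```text
[0.47453766 0.16001577 0.05146037] [0.10051256 1.09981519 0.35976521] [ 0.10227722 -0.02416534 -0.0560349 ] 2.7255830665699925
```

View pics/l.png

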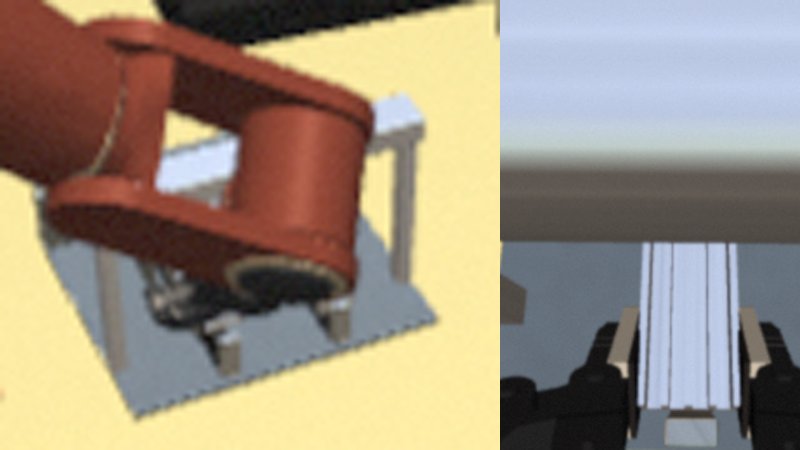

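The nose is lifted over the lip with the bar between the pads (right view: nose edge above the lip block). Contact forces are about 1 N. I'll draw it along the sloping axis.

Request:
{"name": "send_rows", "arguments": {"steps": [{"translation": [-0.77,0,-0.64],"delta_rot": [0,0,0],"jaw": 1.5},{"translation": [-1.92,-0.01,-1.6],"delta_rot": [0,0,0],"jaw": 1.5},{"translation": [-3.07,-0.02,-2.56],"delta_rot": [0,0,0],"jaw": 1.5},{"translation": [-4.22,-0.03,-3.52],"delta_rot": [0,0,0],"jaw": 1.5},{"translation": [-5.37,-0.03,-4.48],"delta_rot": [0,0,0],"jaw": 1.5},{"translation": [-6.14,-0.04,-5.12],"delta_rot": [0,0,0],"jaw": 1.5},{"translation": [-6.91,-0.04,-5.77],"delta_rot": [0,0,0],"jaw": 1.5},{"translation": [-7.68,-0.05,-6.41],"delta_rot": [0,0,0],"jaw": 1.5}]}}

```text
time: 6.05
tool_pos: [0.4846, 0.0601, 0.0627]
tool_rot: [-0.215, 0.641, 0.711, 0.193]
contact_force: [0.4, 0.6, -1.9]
gripper_width: 0.318
grasp_force: 59.1
```

Request:
{"name": "send_rows", "arguments": {"steps": [{"translation": [-1.15,0,-0.96],"delta_rot": [0,0,0],"jaw": 1.5},{"translation": [-2.3,-0.01,-1.92],"delta_rot": [0,0,0],"jaw": 1.5},{"translation": [-3.45,-0.02,-2.88],"delta_rot": [0,0,0],"jaw": 1.5},{"translation": [-4.6,-0.03,-3.84],"delta_rot": [0,0,0],"jaw": 1.5},{"translation": [-5.76,-0.03,-4.8],"delta_rot": [0,0,0],"jaw": 1.5},{"translation": [-6.9,-0.04,-5.77],"delta_rot": [0,0,0],"jaw": 1.5},{"translation": [-7.7,-0.05,-6.41],"delta_rot": [0,0,0],"jaw": 1.5},{"translation": [-8.45,-0.05,-7.05],"delta_rot": [0,0,0],"jaw": 1.5}]}}

```text
time: 6.85
tool_pos: [0.4955, -0.0489, 0.0748]
tool_rot: [-0.215, 0.642, 0.711, 0.193]
contact_force: [0.0, 0.5, -1.1]
gripper_width: 0.319
grasp_force: 59.1
```

```bash
python3 - <<'E'
from h import *
from plant import *
w=grab_frame("wrist");f=grab_frame("top");g=grab_frame("side");s=state();print(s["tool_pos"],s["contact_force"],s["ft_torque"],s["gripper_width"]*8.54,s["joint_pos"].round(2))
np.savez("w3.npz",**w);np.savez("t3.npz",**f);np.savez("s3.npz",**g)
a=w["pixels"][::1,:];b=f["pixels"][130:290,190:400];c=g["pixels"][100:260,200:410]
im=np.zeros((600,800,3),np.uint8);im[:300,:480]=cv2.resize(a,(480,300));im[:240,485:800]=cv2.resize(b,(315,240),interpolation=2)
im[300:600,:394]=cv2.resize(c,(394,300),interpolation=2);cv2.imwrite("pics/o.png",im)
E
```

```text
[ 0.495566   -0.04832339  0.07481018] [-0.00421427  0.12269758 -1.30438799] [-0.56451401 -0.10559026  0.01633659] 2.7081924139564175 [-0.5   0.1   1.95  0.48  1.47 -0.74]
```

View pics/o.png

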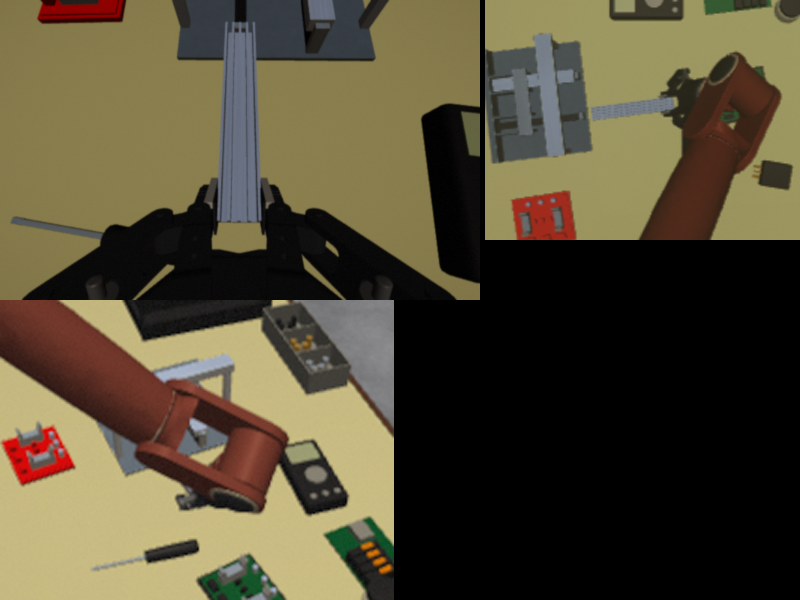

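The bar is fully out (tail edge at (240,30) in the scaled wrist view, clear of the lip at about (250,58) and of the rack) and is straight in the jaws. Next I'll measure how it sits in the hand and refine the carrier pose from an unobstructed image.

```bash
cat >> h.py <<'E'
def bar_in_tool(w,s,box):
    "top-surface points of held bar from wrist depth in tool frame"
    R=cv2.Rodrigues(np.array(w["rvec"]))[0];t=np.array(w["tvec"]).ravel()
    r0,r1,c0,c1=box;v,u=np.mgrid[r0:r1,c0:c1];z=w["range_z"][r0:r1,c0:c1]
    P=np.stack([(u-w["cx"])/w["fx"]*z,(v-w["cy"])/w["fy"]*z,z],-1)
    W=(P-t)@R
    return W,quat(s["tool_rot"]).inv().apply((W-s["tool_pos"]).reshape(-1,3)).reshape(W.shape),w["pixels"][r0:r1,c0:c1]
E
python3 - <<'E'
from h import *
from plant import *
w=dict(np.load("w3.npz"));s=state()
W,T,px=bar_in_tool(w,s,(20,310,270,370))
m=W[...,2]>.035;m&=(W[...,2]<.11)&(abs(T[...,1])<.02)&(W[...,1]<.108)
# row-wise: centre of top surface
rows=[r for r in range(len(T)) if m[r].sum()>10]
print(rows[0]+20,rows[-1]+20)
for r in rows[::20]+rows[-1:]:
    q=m[r];print(r+20,np.where(q)[0][[0,-1]]+270,W[r][q].mean(0).round(4),np.percentile(W[r][q][:,2],90).round(4),T[r][q].mean(0).round(4))
E
```

```text
36 309
36 [300 339] [0.4774 0.1062 0.0692] 0.0697 [ 0.1265 -0.0023  0.0907]
56 [299 340] [0.4811 0.0938 0.0643] 0.0714 [1.132e-01 1.000e-04 8.770e-02]
76 [298 341] [0.483  0.0747 0.0667] 0.0736 [0.0986 0.0001 0.0751]
96 [297 341] [0.4844 0.0575 0.0683] 0.0753 [ 0.0851 -0.0002  0.0642]
116 [297 342] [0.4864 0.0414 0.0702] 0.0772 [0.0725 0.0001 0.0537]
136 [296 343] [0.4879 0.0263 0.0718] 0.0786 [0.0608 0.     0.044 ]
156 [295 343] [0.4891 0.0121 0.0736] 0.0807 [ 0.05   -0.0003  0.0346]
176 [294 344] [ 0.4903 -0.0009  0.0748] 0.082 [ 0.0397 -0.0004  0.0264]
196 [293 345] [ 0.4917 -0.0133  0.0762] 0.0829 [ 0.0301 -0.0003  0.0184]
216 [292 346] [ 0.4929 -0.0249  0.0773] 0.0843 [ 0.021  -0.0003  0.011 ]
236 [291 346] [ 0.4938 -0.0359  0.0787] 0.0857 [ 0.0127 -0.0005  0.0037]
256 [277 361] [ 0.4951 -0.0465  0.0835] 0.091 [ 0.0064 -0.0003 -0.0062]
276 [270 369] [ 0.4962 -0.0561  0.09  ] 0.1074 [ 0.0019 -0.0001 -0.017 ]
296 [281 356] [ 0.4968 -0.0651  0.0809] 0.0937 [-0.0106 -0.0005 -0.0144]
309 [281 356] [ 0.4973 -0.07    0.093 ] 0.0993 [-0.008  -0.0006 -0.0272]
```

```bash
cat >> h.py <<'E'
_R0=Ro.from_matrix(np.linalg.svd(np.array([[-0.078,.995,-.066],[.764,.103,.637],[.641,0,-.768]]))[0]@np.linalg.svd(np.array([[-0.078,.995,-.066],[.764,.103,.637],[.641,0,-.768]]))[2])
_B=Ro.from_euler('z',np.radians(5.6));_C=np.array([.4775,.1427,.038])+.09*_B.apply([0,1,0])
CB=_R0.inv().apply(_C-np.array([.4756,.159,.0344])); RB=_R0.inv()*_B   # bar in tool
def tool_for(c,yaw): # tool pose for bar centre c, level
    R=Ro.from_euler('z',yaw)*RB.inv();return c-R.apply(CB),R
def bar_now(s):
    R=quat(s["tool_rot"]);return R.apply(CB)+s["tool_pos"],R*RB
E
python3 - <<'E'
from h import *
from plant import *
w=dict(np.load("w3.npz"));s=state();c,B=bar_now(s);print(CB,c,B.as_rotvec())
P=np.array([c+B.apply(q) for q in([-.014,.09,.008],[.014,.09,.008],[-.014,-.09,.008],[.014,-.09,.008])])
print(cv2.projectPoints(P,w["rvec"],w["tvec"],np.array([[w["fx"],0,w["cx"]],[0,w["fy"],w["cy"]],[0,0,1]]),None)[0].reshape(-1,2))
i=w["pixels"].astype(int).sum(2);print(i[25:60,312],i[25:60,322]);print(i[285:300,305])
yaw=np.radians(10.8);ux=Ro.from_euler('z',yaw).apply([1,0,0]);C=np.array([.5114,-.2147,0])
for d in([c[0],c[1]-.03,.12],C-.09*ux+[0,0,.15]): print(mv(s,*tool_for(np.array(d),yaw)))
E
```

```text
[0.05881375 0.0006681  0.04437776] [0.48871139 0.02490239 0.07035062] [-0.10938209 -0.00473012  0.09732009]
[[301.28631948  27.62157101]
 [340.53021966  27.78417455]
 [289.57155376 292.29929896]
 [350.69726552 292.64781623]]
[159 149 151 170 239 302 323 314 313 301 269 259 246 237 239 238 240 248
 264 284 283 275 268 259 256 264 270 283 285 287 292 293 289 278 269] [ 39  30  30  52 127 219 259 265 278 278 278 261 222 171 155 153 161 197
 274 328 344 348 345 351 349 348 344 344 346 348 347 347 344 350 348]
[350 349 351 354 348 351 347 347 308 226 179 232 313 343 343]
(array([-0.17,  0.36, -5.11]), array([ 0.054,  0.109, -0.074]))
(array([-16.73,  -8.5 , -19.68]), array([ 0.054,  0.109, -0.074]))
```

Request:
{"name": "send_rows", "arguments": {"steps": [{"translation": [-0.1,0.1,-2],"delta_rot": [0.01,0.02,-0.01],"jaw": 1.5},{"translation": [-0.2,0.3,-5],"delta_rot": [0.02,0.04,-0.02],"jaw": 1.5},{"translation": [-2.5,-1,-8],"delta_rot": [0.03,0.06,-0.03],"jaw": 1.5},{"translation": [-5.5,-2.5,-10.5],"delta_rot": [0.04,0.08,-0.05],"jaw": 1.5},{"translation": [-9,-4.5,-13.5],"delta_rot": [0.05,0.1,-0.06],"jaw": 1.5},{"translation": [-12.5,-6.5,-16.5],"delta_rot": [0.054,0.109,-0.074],"jaw": 1.5},{"translation": [-15.2,-7.8,-18.6],"delta_rot": [0.054,0.109,-0.074],"jaw": 1.5},{"translation": [-16.7,-8.5,-19.7],"delta_rot": [0.054,0.109,-0.074],"jaw": 1.5}]}}

```text
time: 7.8
tool_pos: [0.4361, -0.3057, 0.1469]
tool_rot: [-0.263, 0.598, 0.726, 0.216]
contact_force: [0.7, -0.1, -1.4]
gripper_width: 0.318
grasp_force: 59.6
```

Request:
{"name": "send_rows", "arguments": {"steps": [{"translation": [0,0,0],"delta_rot": [0,0,0],"jaw": 1.5},{"translation": [0,0,0],"delta_rot": [0,0,0],"jaw": 1.5},{"translation": [0,0,0],"delta_rot": [0,0,0],"jaw": 1.5},{"translation": [0,0,0],"delta_rot": [0,0,0],"jaw": 1.5},{"translation": [0,0,0],"delta_rot": [0,0,0],"jaw": 1.5},{"translation": [0,0,0],"delta_rot": [0,0,0],"jaw": 1.5},{"translation": [0,0,0],"delta_rot": [0,0,0],"jaw": 1.5},{"translation": [0,0,0],"delta_rot": [0,0,0],"jaw": 1.5}]}}

```text
time: 8.6
tool_pos: [0.4365, -0.3033, 0.1467]
tool_rot: [-0.263, 0.597, 0.726, 0.216]
contact_force: [-0.6, -1.0, -1.7]
gripper_width: 0.311
grasp_force: 59.6
```

```bash
python3 - <<'E'
from h import *
from plant import *
w=grab_frame("wrist");s=state();c,B=bar_now(s);print(s["tool_pos"],c,B.as_rotvec(),s["contact_force"],s["joint_pos"].round(2))
np.savez("w4.npz",**w);cv2.imwrite("pics/w4.png",cv2.resize(w["pixels"],(800,500),interpolation=2))
K=np.array([[w["fx"],0,w["cx"]],[0,w["fy"],w["cy"]],[0,0,1]])
P=np.array([c+B.apply(q) for q in([-.014,.09,.008],[.014,.09,.008],[-.014,-.09,.008],[.014,-.09,.008])])
print(cv2.projectPoints(P,w["rvec"],w["tvec"],K,None)[0].reshape(-1,2))
E
```

```text
[ 0.43646142 -0.30331214  0.14671577] [ 0.42288736 -0.2309804   0.15028698] [-0.00042356  0.00033125  0.18960527] [ 0.39164714 -0.25571668 -2.29025617] [-0.9   0.28  1.63  0.31  1.85 -1.1 ]
[[301.06770382  28.46382746]
 [340.32175788  28.63276437]
 [289.28857114 293.73383611]
 [350.42588871 294.07507347]]
```

View pics/w4.png

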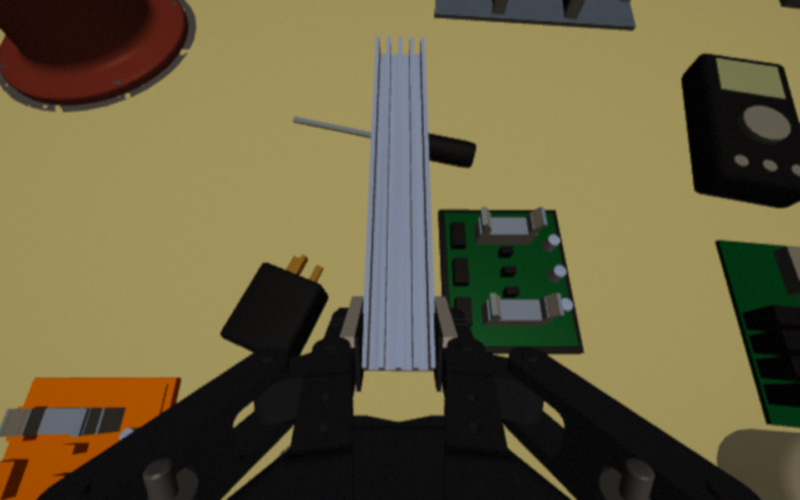

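The wrist view shows the bar level in the jaws as predicted (nose row ≈294 in full-size pixels). The carrier is to its right, with base corners at about (438,211), (556,210) and (581,351) in scaled pixels. I'll fit its edges.

```bash
python3 - <<'E'
from h import *
from plant import *
w=dict(np.load("w4.npz"));im=w["pixels"].astype(int);b,g,r=im[...,0],im[...,1],im[...,2]
m=(r<95)   # base/green vs yellow table
top=[];bot=[];rt=[];lf=[]
for u in range(360,440,4):
    col=np.where(m[150:190,u])[0]; top.append((u,150+col[0]-.5)) if len(col) else 0
    c2=np.where(~m[262:300,u])[0]; bot.append((u,262+c2[0]-.5)) if len(c2) and u>405 else 0
for v in range(178,274,4):
    c=np.where(m[v,425:475])[0]; rt.append((425+c[-1]+.5,v)) if len(c) else 0
for v in range(172,225,4):
    c=np.where(m[v,347:365])[0]; lf.append((347+c[0]-.5,v)) if len(c) else 0
for n,e in(("top",top),("bot",bot),("rt",rt),("lf",lf)):
    P=ray(w,e,.008)[:,:2]
    l=cv2.fitLine(P.astype(np.float32),cv2.DIST_HUBER,0,.0005,.001).ravel()
    res=(P-l[2:])@np.array([-l[1],l[0]])
    C=np.array([.5114,-.2147]);ang=np.degrees(np.arctan(l[1]/l[0]))
    nrm=np.array([-l[1],l[0]]);print(n,len(P),l,"ang",ang,"signed dist of C-guess",(C-l[2:])@nrm*1000,"rms",res.std()*1000)
E
```

```text
top 20 [ 0.9810296   0.19385792  0.49230734 -0.15307212] ang 11.178014 signed dist of C-guess -64.16004187083888 rms 2.9685944884953117Traceback (most recent call last):
  File "<stdin>", line 14, in <module>
  File "h.py", line 6, in ray
    d=np.c_[(p[:,0]-f["cx"])/f["fx"],(p[:,1]-f["cy"])/f["fy"],np.ones(len(p))]@R
             ~^^^^^
IndexError: index 0 is out of bounds for axis 1 with size 0
```

```bash
python3 - <<'E'
from h import *
w=dict(np.load("w4.npz"));im=w["pixels"].astype(int);b,g,r=im[...,0],im[...,1],im[...,2]
m=(r<95)
E={"bot":[],"rt":[],"lf":[]}
for u in range(440,463,2):
    c=np.where(~m[270:300,u])[0]
    if len(c):E["bot"].append((u,270+c[0]-.5))
for v in range(178,274,4):
    c=np.where(~m[v,435:480])[0]
    if len(c):E["rt"].append((435+c[0]-.5,v))
for v in range(172,225,4):
    c=np.where(m[v,345:370])[0]
    if len(c):E["lf"].append((345+c[0]-.5,v))
C=np.array([.5114,-.2147])
for n,e in E.items():
    if not e: print(n,"none");continue
    P=ray(w,e,.008)[:,:2];l=cv2.fitLine(P.astype(np.float32),cv2.DIST_HUBER,0,.0005,.001).ravel()
    print(n,len(P),"ang",np.degrees(np.arctan(l[1]/l[0])),"d",(C-l[2:])@np.array([-l[1],l[0]])*1000,"rms",((P-l[2:])@np.array([-l[1],l[0]])).std()*1000,l[2:])
    print(np.round(e)[::4].tolist())
E
```

```text
bot 12 ang 11.166774 d 65.93276938595326 rms 1.2416057583799297e-05 [ 0.5618208 -0.2719519]
[[440.0, 282.0], [448.0, 282.0], [456.0, 282.0]]
rt 24 ang -78.69783 d -54.734310982231314 rms 5.535609486398647 [ 0.5641863  -0.19953693]
[[446.0, 178.0], [440.0, 194.0], [452.0, 210.0], [456.0, 226.0], [446.0, 242.0], [462.0, 258.0]]
lf 14 ang -78.51385 d 54.60320910820132 rms 0.32648359006947136 [ 0.45185858 -0.19588943]
[[350.0, 172.0], [350.0, 188.0], [352.0, 204.0], [352.0, 220.0]]
```

```bash
python3 - <<'E'
from h import *
from plant import *
s=state();y=np.radians(11.25);C=np.array([.5116,-.2156,0])
for z in(.15,.08): print(mv(s,*tool_for(C+[0,0,z],y)))
E
```

```text
(array([-0.17,  9.05, -0.11]), array([ 0.004,  0.   , -0.005]))
(array([-4.66,  9.06,  5.26]), array([ 0.004,  0.   , -0.005]))
```

Request:
{"name": "send_rows", "arguments": {"steps": [{"translation": [0,2,0],"delta_rot": [0,0,0],"jaw": 1.5},{"translation": [-0.1,5,0],"delta_rot": [0.004,0,-0.005],"jaw": 1.5},{"translation": [-0.2,7.5,-0.1],"delta_rot": [0.004,0,-0.005],"jaw": 1.5},{"translation": [-0.8,9,0.7],"delta_rot": [0.004,0,-0.005],"jaw": 1.5},{"translation": [-2.5,9.06,2.7],"delta_rot": [0.004,0,-0.005],"jaw": 1.5},{"translation": [-4,9.06,4.5],"delta_rot": [0.004,0,-0.005],"jaw": 1.5},{"translation": [-4.66,9.06,5.26],"delta_rot": [0.004,0,-0.005],"jaw": 1.5},{"translation": [-4.66,9.06,5.26],"delta_rot": [0.004,0,-0.005],"jaw": 1.5}]}}

```text
time: 9.45
tool_pos: [0.5247, -0.2868, 0.074]
tool_rot: [-0.266, 0.595, 0.727, 0.215]
contact_force: [0.6, 0.3, -1.8]
gripper_width: 0.318
grasp_force: 59.5
```

Request:
{"name": "send_rows", "arguments": {"steps": [{"translation": [0,0,0],"delta_rot": [0,0,0],"jaw": 1.5},{"translation": [0,0,0],"delta_rot": [0,0,0],"jaw": 1.5},{"translation": [0,0,0],"delta_rot": [0,0,0],"jaw": 1.5},{"translation": [0,0,0],"delta_rot": [0,0,0],"jaw": 1.5},{"translation": [0,0,0],"delta_rot": [0,0,0],"jaw": 1.5},{"translation": [0,0,0],"delta_rot": [0,0,0],"jaw": 1.5},{"translation": [0,0,0],"delta_rot": [0,0,0],"jaw": 1.5},{"translation": [0,0,0],"delta_rot": [0,0,0],"jaw": 1.5}]}}

```text
time: 10.25
tool_pos: [0.5257, -0.2879, 0.0764]
tool_rot: [-0.264, 0.595, 0.728, 0.215]
contact_force: [-0.3, -0.6, -1.5]
gripper_width: 0.315
grasp_force: 59.6
```

```bash
python3 - <<'E'
from h import *
from plant import *
w=grab_frame("wrist");np.savez("w5.npz",**w)
s=state();y=np.radians(11.25);C=np.array([.5116,-.2156,0])
c,B=bar_now(s);print(c,B.as_rotvec(),s["contact_force"])
# bar actual lateral/slope from depth
W,T,px=bar_in_tool(w,s,(60,250,290,350))
for r in range(0,190,45):
    q=(W[r][:,2]>.065);print(r+60,W[r][q].mean(0).round(4),np.percentile(W[r][q][:,2],90).round(4),q.sum())
for z in(.08,.055,.045,.038,.036): print(z,mv(s,*tool_for(C+[0,0,z],y)))
E
```

```text
[ 0.51163641 -0.2156615   0.07993119] [-0.00039953  0.00027904  0.19600096] [ 0.21693595  0.16109265 -2.37387828]
60 [ 0.498  -0.1508  0.0816] 0.0879 42
105 [ 0.5063 -0.1928  0.0845] 0.088 46
150 [ 0.5132 -0.2274  0.0872] 0.0883 49
195 [ 0.5183 -0.2527  0.082 ] 0.0884 53
240 [ 0.5236 -0.2775  0.0816] 0.0884 60
0.08 (array([0.01, 0.  , 0.  ]), array([-0.,  0., -0.]))
0.055 (array([-1.59,  0.  ,  1.92]), array([-0.,  0., -0.]))
0.045 (array([-2.23,  0.  ,  2.69]), array([-0.,  0., -0.]))
0.038 (array([-2.68,  0.  ,  3.23]), array([-0.,  0., -0.]))
0.036 (array([-2.81,  0.  ,  3.38]), array([-0.,  0., -0.]))
```

Request:
{"name": "send_rows", "arguments": {"steps": [{"translation": [-0.5,0,0.6],"delta_rot": [0,0,0],"jaw": 1.5},{"translation": [-1.05,0,1.26],"delta_rot": [0,0,0],"jaw": 1.5},{"translation": [-1.59,0,1.92],"delta_rot": [0,0,0],"jaw": 1.5},{"translation": [-1.9,0,2.3],"delta_rot": [0,0,0],"jaw": 1.5},{"translation": [-2.1,0,2.53],"delta_rot": [0,0,0],"jaw": 1.5},{"translation": [-2.3,0,2.77],"delta_rot": [0,0,0],"jaw": 1.5},{"translation": [-2.42,0,2.92],"delta_rot": [0,0,0],"jaw": 1.5},{"translation": [-2.42,0,2.92],"delta_rot": [0,0,0],"jaw": 1.5}]}}

```text
time: 11.1
tool_pos: [0.5256, -0.2878, 0.0384]
tool_rot: [-0.264, 0.595, 0.728, 0.215]
contact_force: [-0.1, -0.0, -2.3]
gripper_width: 0.318
grasp_force: 59.6
```

Request:
{"name": "send_rows", "arguments": {"steps": [{"translation": [-0.06,0,0.08],"delta_rot": [0,0,0],"jaw": 1.5},{"translation": [-0.1,0,0.12],"delta_rot": [0,0,0],"jaw": 1.5},{"translation": [-0.13,0,0.16],"delta_rot": [0,0,0],"jaw": 1.5},{"translation": [-0.16,0,0.2],"delta_rot": [0,0,0],"jaw": 1.5},{"translation": [-0.2,0,0.23],"delta_rot": [0,0,0],"jaw": 1.5},{"translation": [-0.2,0,0.23],"delta_rot": [0,0,0],"jaw": 1.5},{"translation": [-0.2,0,0.23],"delta_rot": [0,0,0],"jaw": 1.5},{"translation": [-0.2,0,0.23],"delta_rot": [0,0,0],"jaw": 1.5}]}}

```text
time: 11.9
tool_pos: [0.5257, -0.2879, 0.0354]
tool_rot: [-0.264, 0.595, 0.728, 0.215]
contact_force: [0.1, -0.7, -0.8]
gripper_width: 0.312
grasp_force: 59.6
```

```bash
python3 - <<'E'
from h import *
from plant import *
w=grab_frame("wrist");np.savez("w6.npz",**w);s=state();c,B=bar_now(s);print(c,B.as_rotvec(),s["contact_force"],s["ft_torque"])
W,T,px=bar_in_tool(w,s,(60,250,290,350))
for r in range(0,190,45):
    q=(W[r][:,2]>.03);print(r+60,W[r][q].mean(0).round(4),np.percentile(W[r][q][:,2],90).round(4),q.sum())
E
```

```text
[ 0.51162484 -0.21566357  0.03899652] [-0.00044745  0.0002282   0.19597494] [-0.30056054 -0.06399992 -2.18152018] [-0.63198307 -0.10072255 -0.01501417]
60 [ 0.4987 -0.1545  0.0439] 0.0471 43
105 [ 0.5058 -0.1893  0.0396] 0.0473 60
150 [ 0.5125 -0.2239  0.0409] 0.0473 49
195 [ 0.5182 -0.2538  0.0433] 0.0476 57
240 [ 0.5236 -0.2775  0.0406] 0.0474 60
```

Request:
{"name": "send_rows", "arguments": {"steps": [{"translation": [-0.02,0,0.02],"delta_rot": [0,0,0],"jaw": 1.5},{"translation": [-0.03,0,0.04],"delta_rot": [0,0,0],"jaw": 1.5},{"translation": [-0.05,0,0.06],"delta_rot": [0,0,0],"jaw": 1.5},{"translation": [-0.06,0,0.07],"delta_rot": [0,0,0],"jaw": 1.5},{"translation": [-0.07,0,0.08],"delta_rot": [0,0,0],"jaw": 1.5},{"translation": [-0.08,0,0.09],"delta_rot": [0,0,0],"jaw": 1.5},{"translation": [-0.08,0,0.1],"delta_rot": [0,0,0],"jaw": 1.5},{"translation": [-0.08,0,0.1],"delta_rot": [0,0,0],"jaw": 1.5}]}}

```text
time: 12.75
tool_pos: [0.5257, -0.2879, 0.0344]
tool_rot: [-0.264, 0.595, 0.728, 0.215]
contact_force: [-0.3, -0.2, 0.3]
gripper_width: 0.319
grasp_force: 59.7
```

Request:
{"name": "send_rows", "arguments": {"steps": [{"translation": [-0.02,0,0.02],"delta_rot": [0,0,0],"jaw": 1.5},{"translation": [-0.03,0,0.03],"delta_rot": [0,0,0],"jaw": 1.5},{"translation": [-0.03,0,0.04],"delta_rot": [0,0,0],"jaw": 1.5},{"translation": [-0.03,0,0.04],"delta_rot": [0,0,0],"jaw": 1.5},{"translation": [-0.03,0,0.04],"delta_rot": [0,0,0],"jaw": 1.5},{"translation": [-0.03,0,0.04],"delta_rot": [0,0,0],"jaw": 1.5},{"translation": [-0.03,0,0.04],"delta_rot": [0,0,0],"jaw": 1.5},{"translation": [-0.03,0,0.04],"delta_rot": [0,0,0],"jaw": 1.5}]}}

```text
time: 13.55
tool_pos: [0.5257, -0.2879, 0.0343]
tool_rot: [-0.264, 0.595, 0.728, 0.215]
contact_force: [-2.1, -0.1, 4.3]
gripper_width: 0.319
grasp_force: 60.1
```

```bash
python3 - <<'E'
from h import *
from plant import *
w=grab_frame("wrist");np.savez("w7.npz",**w);s=state();c,B=bar_now(s);print(c,B.as_rotvec(),s["contact_force"],s["ft_torque"])
cv2.imwrite("pics/w7.png",cv2.resize(w["pixels"][40:310,200:440],(533,600),interpolation=2))
E
```

```text
[ 0.51167531 -0.21568522  0.03790945] [-6.50121841e-05  2.94595479e-05  1.96255468e-01] [-1.65907487 -0.88787507  5.83370052] [0.38479841 0.32074303 0.20604427]
```

View pics/w7.png

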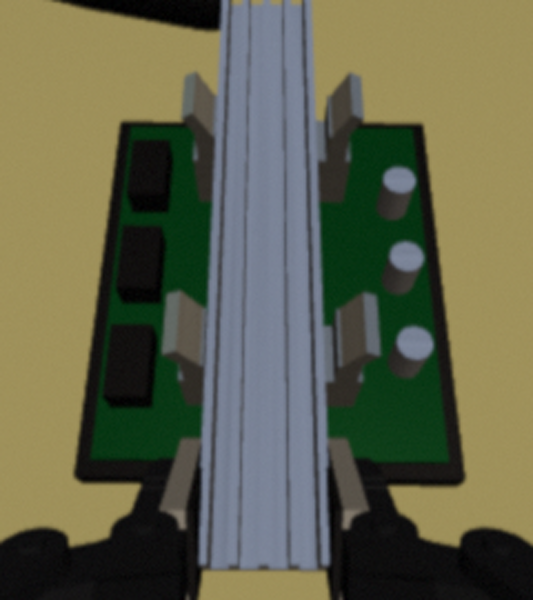

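The bar is seated between the cheeks of both brackets (far cheeks at (200,110)/(345,110), near at (185,325)/(360,325)). It is level, and its centre height of 37.9 mm matches the seats. I'll release and back out along the tool axis.

Request:
{"name": "send_rows", "arguments": {"steps": [{"translation": [0,0,0],"delta_rot": [0,0,0],"jaw": 2.8},{"translation": [0,0,0],"delta_rot": [0,0,0],"jaw": 3.1},{"translation": [0,0,0],"delta_rot": [0,0,0],"jaw": 3.5},{"translation": [0,0,0],"delta_rot": [0,0,0],"jaw": 4},{"translation": [0,0,0],"delta_rot": [0,0,0],"jaw": 4.6},{"translation": [0,0,0],"delta_rot": [0,0,0],"jaw": 5},{"translation": [0,0,0],"delta_rot": [0,0,0],"jaw": 5},{"translation": [0,0,0],"delta_rot": [0,0,0],"jaw": 5}]}}

```text
time: 14.4
tool_pos: [0.5257, -0.2879, 0.0336]
tool_rot: [-0.264, 0.595, 0.728, 0.215]
contact_force: [0.3, -0.4, -0.5]
gripper_width: 0.588
grasp_force: 0.0
```

Request:
{"name": "send_rows", "arguments": {"steps": [{"translation": [0,0,-0.5],"delta_rot": [0,0,0],"jaw": 5},{"translation": [0,0,-1.5],"delta_rot": [0,0,0],"jaw": 5},{"translation": [0,0,-3],"delta_rot": [0,0,0],"jaw": 5},{"translation": [0,0,-5],"delta_rot": [0,0,0],"jaw": 5},{"translation": [0,0,-7],"delta_rot": [0,0,0],"jaw": 5},{"translation": [0,0,-9],"delta_rot": [0,0,0],"jaw": 5},{"translation": [0,0,-10],"delta_rot": [0,0,0],"jaw": 5},{"translation": [0,0,-10],"delta_rot": [0,0,0],"jaw": 5}]}}

```text
time: 15.2
tool_pos: [0.5394, -0.3526, 0.1127]
tool_rot: [-0.262, 0.595, 0.729, 0.215]
contact_force: [0.6, 1.0, -0.1]
gripper_width: 0.584
grasp_force: 0.0
```

```bash
python3 - <<'E'
from h import *
from plant import *
grab_frame("wrist");grab_frame("wrist");w=grab_frame("wrist");s=state();np.savez("w8.npz",**w);print(s["tool_pos"],s["contact_force"],s["gripper_width"])
# bar: project model, compare depth-based extents
y=np.radians(11.25);B=Ro.from_euler('z',y);C=np.array([.5116,-.2156,0])
R=cv2.Rodrigues(w["rvec"])[0];v,u=np.mgrid[0:400,0:640];z=w["range_z"]
P=np.stack([(u-w["cx"])/w["fx"]*z,(v-w["cy"])/w["fy"]*z,z],-1);W=(P-w["tvec"].ravel())@R
Q=B.inv().apply((W-C).reshape(-1,3));Q=Q[(z.ravel()>0)]
k=(abs(Q[:,0])<.02)&(abs(Q[:,1])<.12)&(Q[:,2]>.040)&(Q[:,2]<.06)
T=Q[k];print(len(T),"y range",np.percentile(T[:,1],[.3,99.7]),"x range",np.percentile(T[:,0],[1,99]))
for a in(-.08,-.06,0,.06,.08):
    q=T[abs(T[:,1]-a)<.006]; print(a,len(q),np.median(q[:,2]).round(4),np.percentile(q[:,2],90).round(4),((np.percentile(q[:,0],2)+np.percentile(q[:,0],98))/2).round(4)) if len(q) else 0
E
```

```text
[ 0.53810536 -0.35001793  0.10969252] [-0.12055592  0.33243631 -0.62914408] 0.5876854720707744
2445 y range [-0.09047266  0.08862411] x range [-0.01948529  0.01927192]
-0.08 207 0.0461 0.0469 -0.0004
-0.06 182 0.0462 0.0469 -0.0004
0 140 0.0462 0.0469 -0.0007
0.06 98 0.046 0.0469 -0.0014
0.08 103 0.0462 0.0469 -0.001
```

The bar lies level (top at 46 mm along its whole length), is centred to about 1 mm, and the gripper is clear. Handing in.

```bash
python3 -c "
from plant import *
print(job_done())"
```

```text
the job is handed in; nothing more can be done
None
```

The finned bar was drawn out over the lip and now lies fins up and level on both carrier seats, centred to about 1 mm; the gripper is clear, nothing else was deliberately moved, and the job was handed in at about 15 s.

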